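# Line up the culture jars by height

### The job

Line up the four plant culture jars on the strip, one centred on each ring mark, in order of height: the shortest on the mark next to the forceps stand, the tallest at the far end. They are glass, so keep them upright and set them down gently without dropping or tipping any, and leave the small culture dish between them where it is.

Things in the scene. Friction and masses are not known exactly. Their poses are not given: they have to be found in the camera images.
- jar_small_center (a point): Loose closed culture jar, a plain upright cylinder 44 mm in diameter and 60 mm tall: clear glass with pale gel and a green plantlet inside, white screw cap of the same diameter as the glass. Smallest and shortest of the four. Mass 0.08 to 0.33 kg. The point is its centre, 30 mm above its underside; z points up through the cap. Stands on the bench at the start.
- jar_medium_center (a point): Loose closed culture jar, a plain upright cylinder 51 mm in diameter and 76 mm tall: clear glass with pale gel and a green plantlet inside, white screw cap of the same diameter as the glass. Second shortest of the four. Mass 0.08 to 0.33 kg. The point is its centre, 38 mm above its underside; z points up through the cap. Stands on the bench at the start.
- jar_large_center (a point): Loose closed culture jar, a plain upright cylinder 58 mm in diameter and 92 mm tall: clear glass with pale gel and a green plantlet inside, white screw cap of the same diameter as the glass. Third shortest of the four. Mass 0.08 to 0.33 kg. The point is its centre, 46 mm above its underside; z points up through the cap. Stands on the bench at the start.
- jar_tallest_center (a point): Loose closed culture jar, a plain upright cylinder 65 mm in diameter and 108 mm tall: clear glass with pale gel and a green plantlet inside, white screw cap of the same diameter as the glass. Largest and tallest of the four. Mass 0.08 to 0.33 kg. The point is its centre, 54 mm above its underside; z points up through the cap. Stands on the bench at the start.
- mark_1: Ring mark (black circle 76 mm across with a black centre dot) on the fixed white strip, 90 mm wide, 420 mm long, 4 mm thick, lying flat on the bench. Number 1 of four in a row at 100 mm spacing, counted from the robot's left (+y) to its right. Origin: centre of the ring on the strip's top face, 4 mm above the bench. Its y axis runs along the row towards mark_1, x across it away from the robot. The mark is flat: no rim or recess.
- mark_2: Ring mark (black circle 76 mm across with a black centre dot) on the fixed white strip, 90 mm wide, 420 mm long, 4 mm thick, lying flat on the bench. Number 2 of four in a row at 100 mm spacing, counted from the robot's left (+y) to its right. Origin: centre of the ring on the strip's top face, 4 mm above the bench. Its y axis runs along the row towards mark_1, x across it away from the robot. The mark is flat: no rim or recess.
- mark_3: Ring mark (black circle 76 mm across with a black centre dot) on the fixed white strip, 90 mm wide, 420 mm long, 4 mm thick, lying flat on the bench. Number 3 of four in a row at 100 mm spacing, counted from the robot's left (+y) to its right. Origin: centre of the ring on the strip's top face, 4 mm above the bench. Its y axis runs along the row towards mark_1, x across it away from the robot. The mark is flat: no rim or recess.
- mark_4: Ring mark (black circle 76 mm across with a black centre dot) on the fixed white strip, 90 mm wide, 420 mm long, 4 mm thick, lying flat on the bench. Number 4 of four in a row at 100 mm spacing, counted from the robot's left (+y) to its right. Origin: centre of the ring on the strip's top face, 4 mm above the bench. Its y axis runs along the row towards mark_1, x across it away from the robot. The mark is flat: no rim or recess.
- forceps_stand: Fixed dark steel block, 50 x 50 x 30 mm, with two steel forceps standing in it, 110 mm tall in all; it stands about 135 mm beyond one end mark of the row (next to mark_1 or next to mark_4, it varies). At the other end of the row stands a fixed open steel swab pot, 70 mm across and 55 mm tall. Origin: centre of the block's underside.
- dish: Loose small flat culture dish with pale gel, 40 mm in diameter and 12 mm tall, standing among the jars. Origin: centre of its underside. Not to be moved. A pen and a scalpel (both up to 11 mm high) also lie among the jars.

How it is judged (in metres and radians):
At the end, for the whole second after the job is handed in: Counting from the mark next to the forceps stand, the jars stand in rising order of height, each within 12 mm of its mark's centre, upright (within 0.1 rad), on the strip, released and at rest (((horizontal distance between forceps_stand and mark_1 below 0.2 m and horizontal distance between jar_small_center and mark_1 below 0.012 m and horizontal distance between jar_medium_center and mark_2 below 0.012 m and horizontal distance between jar_large_center and mark_3 below 0.012 m and horizontal distance between jar_tallest_center and mark_4 below 0.012 m) or (horizontal distance between forceps_stand and mark_4 below 0.2 m and horizontal distance between jar_small_center and mark_4 below 0.012 m and horizontal distance between jar_medium_center and mark_3 below 0.012 m and horizontal distance between jar_large_center and mark_2 below 0.012 m and horizontal distance between jar_tallest_center and mark_1 below 0.012 m)) and angle between each of jar_small_center, jar_medium_center, jar_large_center, jar_tallest_center's own z axis and vertical below 0.1 rad and height (world z) of jar_small_center below 0.042 m and linear speed of each of jar_small, jar_medium, jar_large, jar_tallest below 0.02 m/s and height (world z) of jar_medium_center below 0.05 m and height (world z) of jar_large_center below 0.058 m and height (world z) of jar_tallest_center below 0.066 m); the robot touches nothing.
It fails at once if a jar is tipped over (angle between any of jar_small_center, jar_medium_center, jar_large_center, jar_tallest_center's own z axis and vertical above 0.7 rad).
It fails at once if a jar is dropped (moves faster than 0.7 m/s with no finger on it) ((contact force between jar_small and the fingers below 0.1 N and linear speed of jar_small above 0.7 m/s) or (contact force between jar_medium and the fingers below 0.1 N and linear speed of jar_medium above 0.7 m/s) or (contact force between jar_large and the fingers below 0.1 N and linear speed of jar_large above 0.7 m/s) or (contact force between jar_tallest and the fingers below 0.1 N and linear speed of jar_tallest above 0.7 m/s)).
It fails at once if the small dish is moved by more than 25 mm (distance of dish from where it was at the start of the episode above 0.025 m).
It also fails if it takes over 109 s, if anything falls off the work surface, if the arm or the gripper's body presses on something with over 40 N, if the wrist force passes 120 N, or if a joint passes its speed limit or range.

### The arm

A 7-joint arm with a two-finger parallel gripper is mounted at the origin on the work surface. World frame = base frame: x ahead of the robot, y to its left, z up, the work surface at z = 0. Lengths are in mm, angles in rad, forces in N, time in s.
With the tool pointing down it reaches from about 400 to 850 mm from the base axis. Payload 4.4 kg.
Tool frame: the origin (TCP) lies between the finger pads; the fingertips stand 11 mm ahead of it and the grasp point (between the pads) lies 8 mm behind it; z points along the fingers, x is the direction in which the jaws open and shut, and the axes are right-handed (so a half turn about z gives the same grasp; the last joint's range is limited). The gripper opens to 94 mm and grips with 3 to 60 N. Pads are 16 mm wide; open, the fingers measure 119 mm over their backs; the gripper's body (75 mm by 177 mm) begins 78 mm behind the grasp point.
Start: joints at [1.06, 0.628, 0.038, 1.517, -0.027, 0.996, -0.02], TCP at [279.709, -586.754, 216.478] pointing down, gripper open.
Joint ranges: [-3.06, 3.06], [-0.37, 2.12], [-1.25, 1.32], [0.18, 2.47], [-1.1, 4.24], [0.23, 1.98], [-2.94, 2.94]. Speed limits (rad/s): [2.57, 2.57, 3.14, 3.14, 3.14, 3.14, 3.14].

### API

Orientations are given as a 3x3 rotation matrix whose columns are the frame's x, y, z axes.
In Python, from rig import * gives the robot as it stands.
- The arm moves only by the tool apply_moves, never from a script. Its arguments are lists of equal length, an entry for each row: "offset": the shift along the tool's x, y, z each as a share of 100 mm, from -1 to 1, a list of three; "rotation": the turn, a rotation vector about the tool's x, y, z each as a share of 180 degrees, from -1 to 1, a list of three; "claw": the gripper's target within -1 to 1 (shut at 1, half-way at 0, fully open at -1). A call has 1 to 8 rows; each row is the pose to reach, as a shift and turn from the pose commanded when the call began, along the tool's axes at that moment, turning the shorter way round; what a row does not reach only later rows make up. A row lasts 1/8 s, in which the tool goes at most 62.5 mm and 10.7 degrees, less where a joint would pass 70% of its speed; a pose out of reach is approached as far as the arm can. A call with a number of a shift or a turn outside -1 to 1 is refused whole. A call with a gripper value outside its range is refused whole. The fingers move at their own pace and stop on an object; "grip_force" is the grip in N (left out, the last holds). Time passes only in rows, so rows that repeat a pose let the fingers close. It gives the time, the measured TCP pose, the force and the opening at its end, in the units of the state.
- state(): the state, without advancing time (a new reading comes with each control period).
- camera(name): name is "scene" or "top" or "wrist"; returns a dict with "color" (400x640x3 uint8, red, green, blue), "fx", "fy", "cx", "cy" (pixels), "eye" and "rotation" of the camera in the world. Camera axes: x right, y up, looking along -z (the intrinsics and any distortion apply to the point x, -y, -z); pixel columns grow to the right and rows downward; lengths in mm; the calibration is good to about 2 mm. A picture is of the moment at which its call begins. There is no depth.
- job_done(): hands the job in, once; it reports no verdict.
The state is a dict: "time": time; "q": joint angles; "joint_velocities": joint speeds; "joint_torque": joint torques, N m; "position": TCP position; "orientation": TCP orientation; "force": force on the tool from outside, world axes, zero at the start; "moment": the same for the moment, N m; "gripper_width": opening from 0.0 (shut) to 1.0 (fully open).
Only numpy, scipy, OpenCV 4.12 (cv2) and the standard library are available. Lean on these libraries where they do the work, as an engineer would, in place of code of your own. Each camera call takes 0.05 s, during which the arm holds its last target.

## Working session

There is one attempt and no reset: what is moved stays moved. The work goes in short steps, Python scripts to look and compute and a tool call to move; the robot and the scene stay as the last step left them, time stands still between calls to the robot, and variables do not carry over. Pictures are saved under pics/ and viewed, and the job is handed in when it is done.

Besides the shell and the picture viewer there is one more tool, called as a command line: name --argument value ..., lists and objects as JSON in quotes. apply_moves: Moves the arm, as the interface text tells. Its arguments: {"type":"object","properties":{"offset":{"type":"array","items":{"type":"array","items":{"type":"number","minimum":-1,"maximum":1}}},"rotation":{"type":"array","items":{"type":"array","items":{"type":"number","minimum":-1,"maximum":1}}},"claw":{"type":"array","items":{"type":"number"}},"grip_force":{"type":"number"}},"required":["offset","rotation","claw"]}

```bash
ls; mkdir -p pics
python3 - <<'E'
from rig import *
import cv2
s=state();print(s)
for n in ["scene","top","wrist"]:
    c=camera(n);cv2.imwrite(f"pics/{n}0.png",c["color"][:,:,::-1]);print(n,{k:v for k,v in c.items() if k!="color"})
E
```

```text
pics
{'time': 0.0, 'q': array([ 1.06018685,  0.6293394 ,  0.03843298,  1.51836822, -0.02699272,
        0.99628001, -0.01994934]), 'joint_velocities': array([-3.09158087e-04, -8.10899046e-04, -1.05746206e-03, -1.82839725e-03,
       -8.08939299e-04, -6.18438639e-05, -1.19099918e-03]), 'joint_torque': array([ 1.31013323e-05, -5.49725783e+01,  1.14368353e+00, -1.86628139e+01,
       -5.22929092e-02,  2.37535505e-02,  1.56344240e-04]), 'position': array([ 279.43648467, -586.15311602,  215.5582322 ]), 'orientation': array([[ 4.30340981e-01, -9.02666024e-01, -8.30413571e-04],
       [-9.02664454e-01, -4.30341781e-01,  1.68355474e-03],
       [-1.87704932e-03,  2.50822151e-05, -9.99998238e-01]]), 'force': array([-0.90519125,  0.50652659,  0.16429726]), 'moment': array([-0.04571054, -0.00907612,  0.00807848]), 'gripper_width': 1.0008117588053864}
scene {'fx': 456.9293180969814, 'fy': 456.9293180969814, 'cx': 327.9878029825173, 'cy': 198.43302224287592, 'eye': array([1457.28111064,  218.01525512,  739.07360218]), 'rotation': array([[-0.22943899, -0.57332914,  0.78654399],
       [ 0.97330299, -0.14033467,  0.18162455],
       [ 0.00624874,  0.80721737,  0.59022121]])}
top {'fx': 453.94115871609637, 'fy': 453.94115871609637, 'cx': 318.71230264948076, 'cy': 200.56338258250827, 'eye': array([ 334.05782689,    5.97826818, 1006.31603545]), 'rotation': array([[-0.0713074 ,  0.96596803, -0.24863832],
       [-0.99744381, -0.07020343,  0.01331594],
       [-0.00459249,  0.24895228,  0.96850486]])}
wrist {'fx': 305.36646037440767, 'fy': 305.36646037440767, 'cx': 321.8736392453076, 'cy': 196.09122688909602, 'eye': array([ 349.29079525, -553.76002098,  384.37858509]), 'rotation': array([[ 0.42862621,  0.8703333 ,  0.24248613],
       [-0.90347981,  0.41347866,  0.11295856],
       [-0.00195124, -0.26749832,  0.96355635]])}
```

View pics/top0.png

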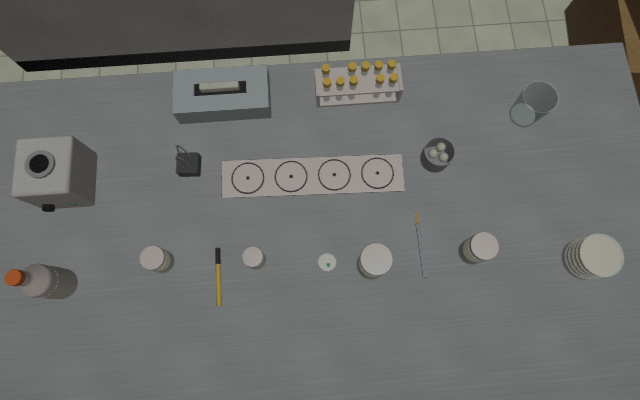

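View pics/scene0.png

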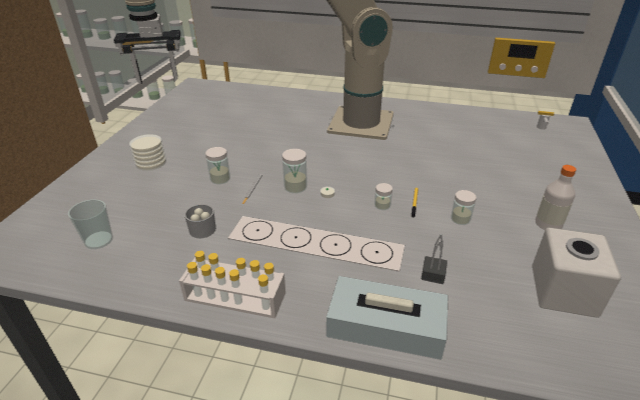

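View pics/wrist0.png

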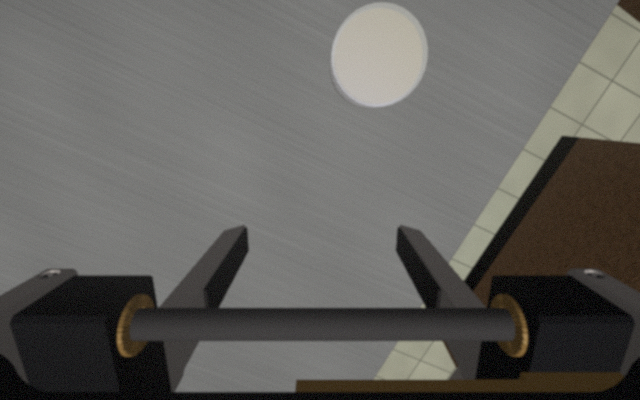

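The forceps stand is left of mark_1, at about (189,163) in the top view. The jar caps in that view are medium (154,259), small (253,257), tallest (376,260) and large (481,248). Next I'll measure them precisely.

```bash
cat > h.py <<'E'
from rig import *
import cv2, numpy as np
def ray(c,u,v,z):
    d=np.array([(u-c["cx"])/c["fx"],-(v-c["cy"])/c["fy"],-1]);d=c["rotation"]@d
    return c["eye"]+d*(z-c["eye"][2])/d[2]
def proj(c,p):
    q=c["rotation"].T@(np.asarray(p,float)-c["eye"]);return c["cx"]+c["fx"]*q[0]/-q[2],c["cy"]-c["fy"]*q[1]/-q[2]
def cap(c,u,v,z,r,fit=True):
    # best-fit filled disc of radius r at height z near pixel; returns xy
    from scipy.optimize import minimize
    g=cv2.GaussianBlur(c["color"].astype(np.float32),(0,0),0.8)
    a=np.linspace(0,2*np.pi,72,endpoint=False)
    def ring(xy,rr):
        P=np.array([proj(c,(xy[0]+rr*np.cos(t),xy[1]+rr*np.sin(t),z)) for t in a],np.float32)
        return cv2.remap(g,P[None,:,:1].reshape(1,-1),P[None,:,1:].reshape(1,-1),cv2.INTER_LINEAR).mean(2)
    f=lambda xy:-np.mean(np.clip(ring(xy,r-2.5)-ring(xy,r+2.5),-20,60))
    p=ray(c,u,v,z)[:2]
    best=min(((f(p+[i,j]),i,j) for i in range(-12,13,3) for j in range(-12,13,3)))
    m=minimize(f,p+np.array(best[1:]),method="Nelder-Mead",options=dict(initial_simplex=p+np.array(best[1:])+np.array([[0,0],[3,0],[0,3]])))
    return m.x,m.fun
def ringfit(c,u,v,z=4,r=38):
    from scipy.optimize import minimize
    g=cv2.GaussianBlur(c["color"].astype(np.float32),(0,0),0.8)
    a=np.linspace(0,2*np.pi,72,endpoint=False)
    def f(xy):
        P=np.array([proj(c,(xy[0]+(r-1)*np.cos(t),xy[1]+(r-1)*np.sin(t),z)) for t in a],np.float32)
        return cv2.remap(g,P[:,0].reshape(1,-1),P[:,1].reshape(1,-1),cv2.INTER_LINEAR).mean()
    p=ray(c,u,v,z)[:2]
    best=min(((f(p+[i,j]),i,j) for i in range(-8,9,2) for j in range(-8,9,2)))
    b=p+np.array(best[1:])
    m=minimize(f,b,method="Nelder-Mead",options=dict(initial_simplex=b+np.array([[0,0],[2,0],[0,2]])))
    return m.x,m.fun
E
python3 - <<'E'
from h import *
np.set_printoptions(precision=1,suppress=True)
t=camera("top");s=camera("scene")
# scene marks/caps
T=dict(small=(253,257,60,22),medium=(154,259,76,25.5),large=(484,244,92,29),tallest=(376,260,108,32.5))
S=dict(small=(384,189),medium=(465,198),large=(217,154),tallest=(294,157))
for n,(u,v,z,r) in T.items():
    print(n,ray(t,u,v,z)[:2],cap(t,u,v,z,r),cap(s,*S[n],z,r))
for i,(a,b) in enumerate(zip([(248,178),(291,177),(334,175),(377,173)],[(377,252),(336,244),(296,237),(258,230)])):
    print(i+1,ringfit(t,*a),ringfit(s,*b))
print("dish",ray(t,327,262,12),ray(s,328,191,12),"stand",ray(t,189,162,30),"pot",ray(t,439,152,55))
print("pen",ray(t,417,215,8),ray(t,426,277,8),"scalpel",ray(t,217,248,5),ray(t,219,305,5),"clutter", ray(t,360,80,60))
E
```

```text
small [465.6 138.4] (array([467.6, 140.6]), np.float64(-32.26567077636719)) (array([469.1, 138.7]), np.float64(-27.69582176208496))
medium [473.9 339.1] (array([478.4, 345.4]), np.float64(-29.101070404052734)) (array([479.3, 343.3]), np.float64(-29.40019416809082))
large [ 453.9 -334.2] (array([ 451.3, -335.3]), np.float64(-36.10658645629883)) (array([ 453.6, -336.2]), np.float64(-25.448984146118164))
tallest [ 435.5 -110.6] (array([ 438.5, -111.5]), np.float64(-36.49845504760742)) (array([ 441. , -112.4]), np.float64(-25.847511291503906))
1 (array([658. , 152.9]), np.float64(103.04975128173828)) (array([657.6, 151.2]), np.float64(139.18157958984375))
2 (array([654.9,  52.8]), np.float64(104.88350677490234)) (array([654.2,  51.1]), np.float64(140.60304260253906))
3 (array([651.6, -47.3]), np.float64(105.5953598022461)) (array([651.3, -49.1]), np.float64(142.30715942382812))
4 (array([ 648.2, -147.1]), np.float64(105.60647583007812)) (array([ 648.6, -148.6]), np.float64(143.00808715820312))
dish [449.7 -15.9  12. ] [454.6 -13.7  12. ] stand [696.4 280.2  30. ] pot [ 670.  -281.6   55. ]
pen [ 540.9 -225.9    8. ] [ 402.3 -228.2    8. ] scalpel [499.  225.2   5. ] [375.2 222.8   5. ] clutter [ 856.8 -122.6   60. ]
```

```bash
cat >> h.py <<'E'
def go(*targets):
    s=state();R=s["orientation"];p=s["position"]
    print("t %.2f"%s["time"],"p",p.round(1),"F",s["force"].round(1),"w %.2f"%(s["gripper_width"]*94))
    from scipy.spatial.transform import Rotation as Ro
    D=np.array([[1,0,0],[0,-1,0],[0,0,-1.]])
    print("rot",(Ro.from_matrix(R.T@D).as_rotvec()/np.pi).round(3))
    for t in targets: print(t,(R.T@(np.array(t)-p)/100).round(3))
E
python3 -c "
from h import *
go((452.5,-335.8,215))"
```

```text
t 0.25 p [ 279.6 -586.5  216.1] F [ 0.3 -0.9  0.9] w 94.05
rot [-0.     0.    -0.358]
(452.5, -335.8, 215) [-1.519 -2.64   0.012]
```

apply_moves --offset '[[-0.05,-0.1,0],[-0.15,-0.3,0],[-0.25,-0.5,0],[-0.35,-0.7,0],[-0.45,-0.9,0],[-0.5,-1,0],[-0.5,-1,0],[-0.5,-1,0]]' --rotation '[[0,0,-0.05],[0,0,-0.1],[0,0,-0.15],[0,0,-0.2],[0,0,-0.25],[0,0,-0.3],[0,0,-0.34],[0,0,-0.358]]' --claw '[-1,-1,-1,-1,-1,-1,-1,-1]'

```text
time: 1.25
position: [348.4, -498.4, 216.4]
orientation: [[1.0, 0.001, -0.0], [0.001, -1.0, 0.0], [-0.0, -0.0, -1.0]]
force: [0.5, 0.2, 0.0]
gripper_width: 1.002
```

```bash
python3 -c "
from h import *
go((452.5,-335.8,215),(452.5,-335.8,50))"
```

```text
t 1.25 p [ 348.4 -498.4  216.4] F [0.5 0.2 0. ] w 94.16
rot [-0.  0.  0.]
(452.5, -335.8, 215) [ 1.043 -1.625  0.014]
(452.5, -335.8, 50) [ 1.043 -1.624  1.664]
```

apply_moves --offset '[[0.2,-0.2,0],[0.6,-0.5,0],[0.9,-0.8,0],[1.0,-1.0,0.1],[1.0,-1.0,0.3]]' --rotation '[[0,0,0],[0,0,0],[0,0,0],[0,0,0],[0,0,0]]' --claw '[-1,-1,-1,-1,-1]'

```text
time: 1.88
position: [451.0, -396.5, 187.0]
orientation: [[1.0, 0.003, 0.002], [0.003, -1.0, -0.0], [0.002, 0.0, -1.0]]
force: [0.5, 0.0, -0.2]
gripper_width: 0.999
```

apply_moves --offset '[[0.02,-0.3,0],[0.04,-0.55,0.1],[0.04,-0.62,0.3],[0.04,-0.62,0.35],[0.04,-0.62,0.35]]' --rotation '[[0,0,0],[0,0,0],[0,0,0],[0,0,0],[0,0,0]]' --claw '[-1,-1,-1,-1,-1]'

```text
time: 2.5
position: [452.5, -337.4, 151.4]
orientation: [[1.0, -0.002, -0.0], [-0.002, -1.0, -0.0], [-0.0, 0.0, -1.0]]
force: [-0.4, -0.3, 0.9]
gripper_width: 1.002
```

Run:
```python
from h import *
c=camera("wrist");cv2.imwrite("pics/w1.png",c["color"][:,:,::-1])
u,v=proj(c,(452.5,-335.8,92));print(u,v);print(cap(c,u,v,92,29))
go((452.5,-335.8,50))
```

```text
322.7179218713125 211.04181956384426
(array([ 450.38907034, -336.83460496]), np.float64(-52.29652786254883))
t 2.55 p [ 452.8 -337.6  151.8] F [ 0.2 -0.6  0.1] w 93.95
rot [ 0.    -0.    -0.001]
(452.5, -335.8, 50) [-0.003 -0.019  1.018]
```

View pics/w1.png

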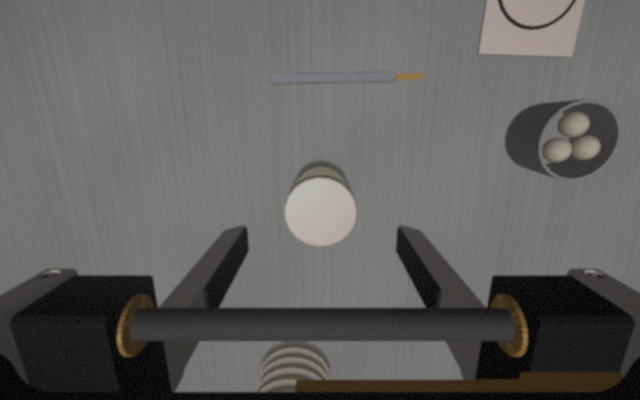

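The cap at (321,211) sits centred between the fingers, and the wrist fit agrees with the other cameras within 2 mm. I'll descend and grip.

apply_moves --offset '[[-0.01,-0.01,0.2],[-0.01,-0.01,0.5],[-0.01,-0.01,0.75],[-0.01,-0.01,0.93],[-0.01,-0.01,1.0],[-0.01,-0.01,1.0]]' --rotation '[[0,0,0],[0,0,0],[0,0,0],[0,0,0],[0,0,0],[0,0,0]]' --claw '[-1,-1,-1,-1,-1,-1]' --grip_force 20

```text
time: 3.3
position: [451.8, -335.9, 51.6]
orientation: [[1.0, -0.002, 0.0], [-0.002, -1.0, -0.0], [0.0, 0.0, -1.0]]
force: [0.4, -0.4, 0.9]
gripper_width: 1.0
```

apply_moves --offset '[[0,0,0],[0,0,0],[0,0,0],[0,0,0],[0,0,0],[0,0,0]]' --rotation '[[0,0,0],[0,0,0],[0,0,0],[0,0,0],[0,0,0],[0,0,0]]' --claw '[0.1,0.25,0.4,0.6,0.6,0.6]'

```text
time: 4.05
position: [451.6, -335.8, 51.7]
orientation: [[1.0, -0.001, -0.0], [-0.001, -1.0, -0.0], [-0.0, 0.0, -1.0]]
force: [-1.2, 0.0, 2.8]
gripper_width: 0.613
```

Gripped at 57.6 mm opening, which matches the 58 mm jar. Next I'll lift it and carry it to mark 3.

apply_moves --offset '[[0,0,-0.1],[0,0,-0.3],[0.05,-0.1,-0.55],[0.2,-0.3,-0.75],[0.4,-0.6,-0.8],[0.6,-0.85,-0.8],[0.68,-0.98,-0.8]]' --rotation '[[0,0,0],[0,0,0],[0,0,0],[0,0,0],[0,0,0],[0,0,0],[0,0,0]]' --claw '[0.6,0.6,0.6,0.6,0.6,0.6,0.6]'

```text
time: 4.92
position: [521.0, -235.8, 131.8]
orientation: [[1.0, 0.001, 0.001], [0.001, -1.0, 0.001], [0.001, -0.001, -1.0]]
force: [-1.0, -0.0, -1.5]
gripper_width: 0.615
```

apply_moves --offset '[[0.2,-0.3,0],[0.4,-0.6,0],[0.6,-0.85,0],[0.68,-0.98,0]]' --rotation '[[0,0,0],[0,0,0],[0,0,0],[0,0,0]]' --claw '[0.6,0.6,0.6,0.6]'

```text
time: 5.42
position: [588.4, -138.7, 131.3]
orientation: [[1.0, 0.0, -0.0], [0.0, -1.0, 0.0], [-0.0, -0.0, -1.0]]
force: [-0.7, 0.7, -2.4]
gripper_width: 0.614
```

apply_moves --offset '[[0.15,-0.2,0],[0.35,-0.5,0],[0.55,-0.8,0.1],[0.64,-0.92,0.3],[0.64,-0.92,0.5],[0.64,-0.92,0.6],[0.64,-0.92,0.6]]' --rotation '[[0,0,0],[0,0,0],[0,0,0],[0,0,0],[0,0,0],[0,0,0],[0,0,0]]' --claw '[0.6,0.6,0.6,0.6,0.6,0.6,0.6]'

```text
time: 6.3
position: [650.4, -50.1, 70.1]
orientation: [[1.0, -0.003, -0.003], [-0.003, -1.0, -0.001], [-0.003, 0.001, -1.0]]
force: [0.2, -0.5, -1.4]
gripper_width: 0.616
```

Run:
```python
from h import *
c=camera("wrist");cv2.imwrite("pics/w2.png",c["color"][:,:,::-1])
go((651.4,-48.2,56),(651.4,-48.2,55))
p=state()["position"];z=92-51.7+p[2]
t=camera("top");print(cap(t,*proj(t,(p[0],p[1],z)),z,29))
cv2.imwrite("pics/t2.png",t["color"][:,:,::-1])
```

```text
t 6.35 p [651.4 -49.7  71.1] F [ 0.2 -0.3 -1.2] w 57.71
rot [ 0.     0.    -0.001]
(651.4, -48.2, 56) [ 0.    -0.015  0.151]
(651.4, -48.2, 55) [ 0.    -0.015  0.161]
(array([638.36246416, -55.07447132]), np.float64(-8.93868350982666))
```

View pics/t2.png

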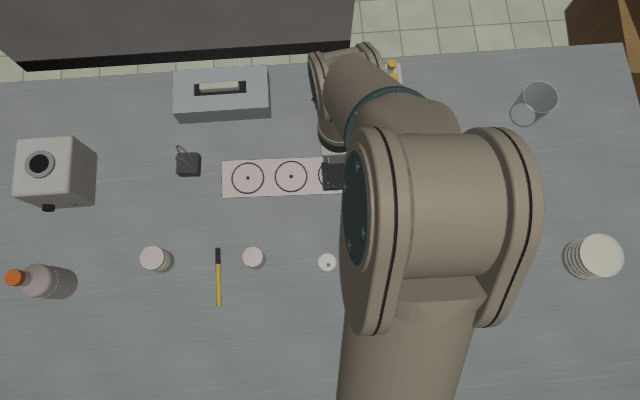

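The arm hides the jar in the top view, so I'm placing it by TCP. Touchdown should come at TCP z ≈ 55.7.

apply_moves --offset '[[0,-0.015,0.04],[0,-0.015,0.08],[0,-0.015,0.11],[0,-0.015,0.13],[0,-0.015,0.145],[0,-0.015,0.152],[0,-0.015,0.158],[0,-0.015,0.16]]' --rotation '[[0,0,0],[0,0,0],[0,0,0],[0,0,0],[0,0,0],[0,0,0],[0,0,0],[0,0,0]]' --claw '[0.6,0.6,0.6,0.6,0.6,0.6,0.6,0.6]'

```text
time: 7.4
position: [652.1, -46.5, 55.7]
orientation: [[1.0, -0.001, 0.0], [-0.001, -1.0, -0.0], [0.0, 0.0, -1.0]]
force: [0.3, 0.4, 0.3]
gripper_width: 0.615
```

apply_moves --offset '[[0,0,0],[0,0,0],[0,0,0],[0,0,0],[0,0,0]]' --rotation '[[0,0,0],[0,0,0],[0,0,0],[0,0,0],[0,0,0]]' --claw '[-0.25,-0.3,-0.5,-0.8,-1]'

```text
time: 8.02
position: [652.1, -46.5, 55.5]
orientation: [[1.0, -0.001, 0.0], [-0.001, -1.0, -0.0], [0.0, 0.0, -1.0]]
force: [0.9, -0.7, 0.2]
gripper_width: 0.926
```

apply_moves --offset '[[0,0,0],[0,0,-0.1],[0,0,-0.4],[0,0,-0.8],[0,0,-1.0],[0,0,-1.0]]' --rotation '[[0,0,0],[0,0,0],[0,0,0],[0,0,0],[0,0,0],[0,0,0]]' --claw '[-1,-1,-1,-1,-1,-1]'

```text
time: 8.78
position: [653.5, -46.5, 157.9]
orientation: [[1.0, -0.001, 0.005], [-0.001, -1.0, -0.0], [0.005, 0.0, -1.0]]
force: [0.7, 0.9, -0.3]
gripper_width: 0.999
```

Run:
```python
from h import *
c=camera("wrist");cv2.imwrite("pics/w3.png",c["color"][:,:,::-1])
s=camera("scene");cv2.imwrite("pics/s3.png",s["color"][:,:,::-1])
for k in (c,s): print(cap(k,*proj(k,(651,-48,96)),96,29))
go((439.7,-112,165),(439.7,-112,62))
```

```text
(array([652.24230811, -48.56631691]), np.float64(-26.353485107421875))
(array([653.76047261, -46.95660024]), np.float64(-32.44712829589844))
t 8.88 p [651.6 -46.6 155.2] F [ 0.2 -0.8 -0.5] w 94.02
rot [ 0.  0. -0.]
(439.7, -112, 165) [-2.119  0.657 -0.097]
(439.7, -112, 62) [-2.118  0.657  0.933]
```

View pics/w3.png

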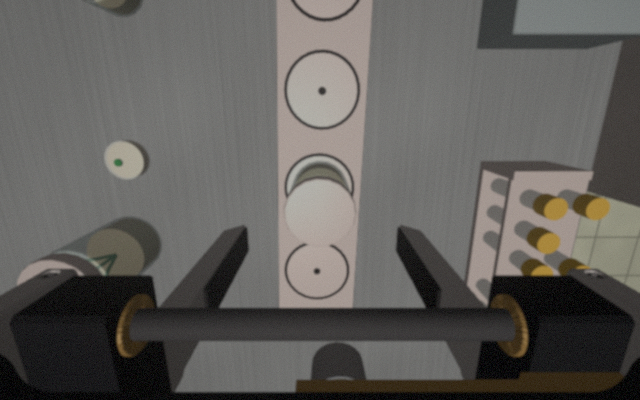

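View pics/s3.png

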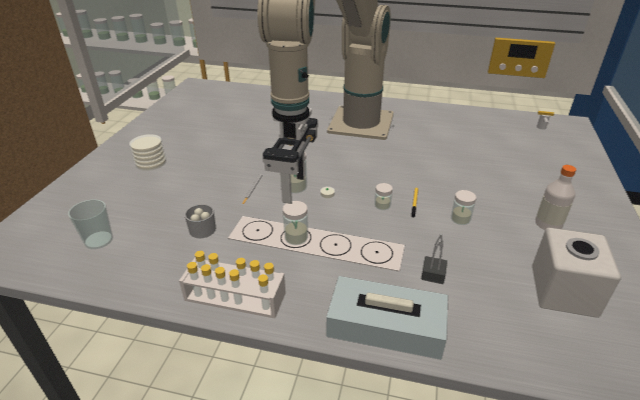

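The large jar is upright on mark 3, about 2 mm off centre. Next is the tallest.

apply_moves --offset '[[-0.2,0.1,-0.1],[-0.6,0.2,-0.1],[-0.9,0.3,-0.1],[-1.0,0.33,-0.1]]' --rotation '[[0,0,0],[0,0,0],[0,0,0],[0,0,0]]' --claw '[-1,-1,-1,-1]'

```text
time: 9.38
position: [549.7, -80.2, 164.5]
orientation: [[1.0, -0.002, -0.003], [-0.002, -1.0, -0.0], [-0.003, 0.0, -1.0]]
force: [0.7, -0.1, 0.3]
gripper_width: 0.999
```

apply_moves --offset '[[-0.3,0.1,0],[-0.7,0.2,0],[-0.95,0.3,0],[-1.0,0.33,0]]' --rotation '[[0,0,0],[0,0,0],[0,0,0],[0,0,0]]' --claw '[-1,-1,-1,-1]'

```text
time: 9.88
position: [451.4, -112.6, 165.2]
orientation: [[1.0, -0.002, -0.001], [-0.002, -1.0, 0.0], [-0.001, -0.0, -1.0]]
force: [0.5, -0.7, 0.7]
gripper_width: 1.0
```

apply_moves --offset '[[-0.12,0,0],[-0.12,0,0],[-0.12,0,0]]' --rotation '[[0,0,0],[0,0,0],[0,0,0]]' --claw '[-1,-1,-1]'

```text
time: 10.25
position: [440.9, -111.8, 165.5]
orientation: [[1.0, -0.001, 0.001], [-0.001, -1.0, 0.0], [0.001, -0.0, -1.0]]
force: [-0.4, -0.5, 0.2]
gripper_width: 0.999
```

Run:
```python
from h import *
c=camera("wrist");cv2.imwrite("pics/w4.png",c["color"][:,:,::-1])
print(cap(c,*proj(c,(440,-112,108)),108,32.5))
go((440,-112,62))
```

```text
(array([ 437.586923  , -113.04093512]), np.float64(-50.71201705932617))
t 10.30 p [ 440.9 -111.9  165.5] F [-0.1  0.2  0.6] w 94.00
rot [-0. -0. -0.]
(440, -112, 62) [-0.009  0.002  1.035]
```

View pics/w4.png

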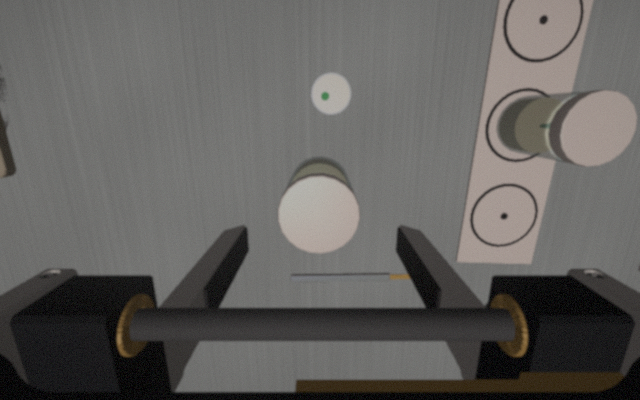

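The tallest cap, at (319,213), is centred between the fingers. Descending and gripping.

apply_moves --offset '[[-0.02,0.005,0.2],[-0.02,0.005,0.5],[-0.02,0.005,0.8],[-0.02,0.005,0.95],[-0.02,0.005,1.0],[-0.02,0.005,1.0]]' --rotation '[[0,0,0],[0,0,0],[0,0,0],[0,0,0],[0,0,0],[0,0,0]]' --claw '[-1,-1,-1,-1,-1,-1]'

```text
time: 11.05
position: [438.4, -112.6, 65.5]
orientation: [[1.0, -0.001, 0.0], [-0.001, -1.0, 0.0], [0.0, -0.0, -1.0]]
force: [0.0, 0.4, 0.0]
gripper_width: 1.001
```

apply_moves --offset '[[0,0,0],[0,0,0],[0,0,0],[0,0,0],[0,0,0],[0,0,0]]' --rotation '[[0,0,0],[0,0,0],[0,0,0],[0,0,0],[0,0,0],[0,0,0]]' --claw '[0,0.2,0.4,0.5,0.5,0.5]'

```text
time: 11.8
position: [438.3, -112.8, 65.8]
orientation: [[1.0, -0.001, 0.001], [-0.001, -1.0, -0.0], [0.001, 0.0, -1.0]]
force: [-0.9, -0.2, 5.9]
gripper_width: 0.69
```

apply_moves --offset '[[0,0,-0.1],[0,0,-0.3],[0,0,-0.5],[0.2,0.05,-0.6],[0.4,0.1,-0.6],[0.6,0.15,-0.6],[0.7,0.2,-0.6],[0.7,0.2,-0.6]]' --rotation '[[0,0,0],[0,0,0],[0,0,0],[0,0,0],[0,0,0],[0,0,0],[0,0,0],[0,0,0]]' --claw '[0.5,0.5,0.5,0.5,0.5,0.5,0.5,0.5]'

```text
time: 12.8
position: [507.8, -133.1, 125.3]
orientation: [[1.0, -0.002, -0.001], [-0.002, -1.0, 0.0], [-0.001, -0.0, -1.0]]
force: [0.1, -0.3, -1.8]
gripper_width: 0.688
```

Run:
```python
from h import *
go((648.4,-147.8,90))
```

```text
t 12.80 p [ 507.8 -133.1  125.3] F [ 0.1 -0.3 -1.8] w 64.70
rot [-0.     0.    -0.001]
(648.4, -147.8, 90) [1.407 0.144 0.352]
```

apply_moves --offset '[[0.15,0.02,0],[0.4,0.05,0],[0.65,0.08,0],[0.85,0.12,0],[0.95,0.14,0],[0.95,0.14,0]]' --rotation '[[0,0,0],[0,0,0],[0,0,0],[0,0,0],[0,0,0],[0,0,0]]' --claw '[0.5,0.5,0.5,0.5,0.5,0.5]'

```text
time: 13.55
position: [602.3, -146.8, 125.1]
orientation: [[1.0, -0.001, -0.001], [-0.001, -1.0, 0.0], [-0.001, -0.0, -1.0]]
force: [-0.2, 0.8, -2.4]
gripper_width: 0.69
```

apply_moves --offset '[[0.15,0,0],[0.35,0,0.1],[0.45,0,0.25],[0.457,0.004,0.4],[0.457,0.004,0.42],[0.457,0.004,0.42],[0.457,0.004,0.42]]' --rotation '[[0,0,0],[0,0,0],[0,0,0],[0,0,0],[0,0,0],[0,0,0],[0,0,0]]' --claw '[0.5,0.5,0.5,0.5,0.5,0.5,0.5]'

```text
time: 14.42
position: [648.8, -147.6, 84.1]
orientation: [[1.0, -0.002, 0.001], [-0.002, -1.0, -0.0], [0.001, 0.0, -1.0]]
force: [-0.5, -0.0, -1.6]
gripper_width: 0.694
```

Run:
```python
from h import *
go((648.4,-147.8,69.6))
```

```text
t 14.43 p [ 648.8 -147.6   84.1] F [-0.5 -0.  -1.6] w 65.23
rot [ 0. -0. -0.]
(648.4, -147.8, 69.6) [-0.004  0.002  0.145]
```

apply_moves --offset '[[0,0,0.04],[0,0,0.08],[0,0,0.11],[0,0,0.125],[0,0,0.135],[0,0,0.14],[0,0,0.143],[0,0,0.145]]' --rotation '[[0,0,0],[0,0,0],[0,0,0],[0,0,0],[0,0,0],[0,0,0],[0,0,0],[0,0,0]]' --claw '[0.5,0.5,0.5,0.5,0.5,0.5,0.5,0.5]'

```text
time: 15.42
position: [648.6, -147.4, 69.9]
orientation: [[1.0, -0.001, 0.0], [-0.001, -1.0, -0.0], [0.0, 0.0, -1.0]]
force: [-2.0, 0.0, 5.8]
gripper_width: 0.689
```

Run:
```python
from h import *
go((648.4,-147.8,69.6))
```

```text
t 15.43 p [ 648.6 -147.4   69.9] F [-2.   0.   5.8] w 64.76
rot [ 0. -0. -0.]
(648.4, -147.8, 69.6) [-0.002  0.004  0.003]
```

The upward force of about 6 N shows the jar is on the strip. Releasing.

apply_moves --offset '[[0,0,0],[0,0,0],[0,0,0],[0,0,0],[0,0,0],[0,0,0]]' --rotation '[[0,0,0],[0,0,0],[0,0,0],[0,0,0],[0,0,0],[0,0,0]]' --claw '[-0.38,-0.45,-0.6,-0.8,-1,-1]'

```text
time: 16.18
position: [648.7, -147.4, 68.9]
orientation: [[1.0, -0.001, 0.0], [-0.001, -1.0, 0.0], [0.0, -0.0, -1.0]]
force: [0.3, -0.7, 0.2]
gripper_width: 0.998
```

apply_moves --offset '[[0,0,0],[0,0,-0.1],[0,0,-0.4],[0,0,-0.8],[0,0,-1.0],[0,0,-1.0]]' --rotation '[[0,0,0],[0,0,0],[0,0,0],[0,0,0],[0,0,0],[0,0,0]]' --claw '[-1,-1,-1,-1,-1,-1]'

```text
time: 16.92
position: [650.1, -147.6, 171.5]
orientation: [[1.0, -0.001, 0.005], [-0.001, -1.0, -0.001], [0.005, 0.001, -1.0]]
force: [0.4, -0.1, -0.1]
gripper_width: 0.994
```

Run:
```python
from h import *
c=camera("wrist");cv2.imwrite("pics/w5.png",c["color"][:,:,::-1])
s=camera("scene");cv2.imwrite("pics/s5.png",s["color"][:,:,::-1])
for k in (c,s): print(cap(k,*proj(k,(648.5,-148,112)),112,32.5))
go((468.3,139.7,150))
```

```text
(array([ 647.61707207, -147.7033672 ]), np.float64(-46.69778823852539))
(array([ 650.49878554, -146.8987989 ]), np.float64(-32.841064453125))
t 17.02 p [ 648.2 -147.4  168.7] F [-0.6  0.7 -0.6] w 94.02
rot [ 0.  0. -0.]
(468.3, 139.7, 150) [-1.803 -2.868  0.188]
```

View pics/s5.png

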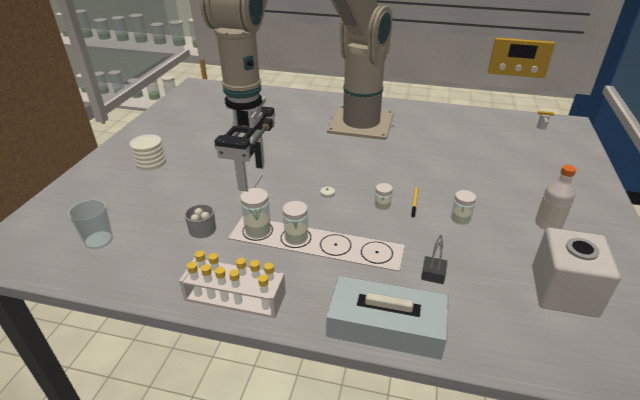

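Tallest and large stand on marks 4 and 3, at about (255,215) and (295,224). Next is the small jar.

apply_moves --offset '[[-0.15,-0.25,0],[-0.4,-0.6,0],[-0.6,-0.95,0],[-0.64,-1.0,0]]' --rotation '[[0,0,0],[0,0,0],[0,0,0],[0,0,0]]' --claw '[-1,-1,-1,-1]'

```text
time: 17.52
position: [582.7, -44.0, 167.9]
orientation: [[1.0, 0.003, -0.003], [0.003, -1.0, 0.002], [-0.003, -0.002, -1.0]]
force: [-1.2, -0.1, 0.7]
gripper_width: 1.001
```

apply_moves --offset '[[-0.25,-0.4,0],[-0.5,-0.8,0],[-0.64,-1.0,0],[-0.64,-1.0,0]]' --rotation '[[0,0,0],[0,0,0],[0,0,0],[0,0,0]]' --claw '[-1,-1,-1,-1]'

```text
time: 18.02
position: [520.3, 53.5, 168.5]
orientation: [[1.0, 0.001, -0.001], [0.001, -1.0, -0.0], [-0.001, 0.0, -1.0]]
force: [0.8, -0.6, 0.6]
gripper_width: 1.0
```

apply_moves --offset '[[-0.2,-0.3,0.1],[-0.4,-0.65,0.3],[-0.52,-0.86,0.4],[-0.52,-0.87,0.5],[-0.52,-0.87,0.5],[-0.52,-0.87,0.5]]' --rotation '[[0,0,0],[0,0,0],[0,0,0],[0,0,0],[0,0,0],[0,0,0]]' --claw '[-1,-1,-1,-1,-1,-1]'

```text
time: 18.77
position: [470.3, 138.2, 119.0]
orientation: [[1.0, -0.004, 0.001], [-0.004, -1.0, -0.001], [0.001, 0.001, -1.0]]
force: [-0.8, 0.4, -0.1]
gripper_width: 1.0
```

Run:
```python
from h import *
c=camera("wrist");cv2.imwrite("pics/w6.png",c["color"][:,:,::-1])
print(cap(c,*proj(c,(468.3,139.7,60)),60,22))
go((468,139.7,27))
```

```text
(array([466.67459926, 138.64281691]), np.float64(-51.51076126098633))
t 18.82 p [470.1 138.4 119.2] F [-0.2  0.3 -0.8] w 93.84
rot [ 0.    -0.    -0.001]
(468, 139.7, 27) [-0.022 -0.013  0.922]
```

View pics/w6.png

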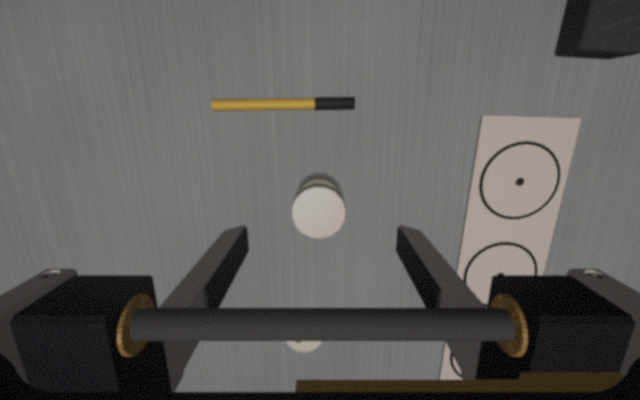

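The small cap, at (319,212), is centred and the scalpel is clear of the fingers.

apply_moves --offset '[[-0.02,-0.01,0.2],[-0.02,-0.01,0.45],[-0.02,-0.01,0.7],[-0.02,-0.01,0.85],[-0.02,-0.01,0.9],[-0.02,-0.01,0.9]]' --rotation '[[0,0,0],[0,0,0],[0,0,0],[0,0,0],[0,0,0],[0,0,0]]' --claw '[-1,-1,-1,-1,-1,-1]'

```text
time: 19.58
position: [467.3, 140.8, 29.2]
orientation: [[1.0, -0.002, 0.0], [-0.002, -1.0, 0.0], [0.0, -0.0, -1.0]]
force: [0.2, 0.1, 0.2]
gripper_width: 1.004
```

apply_moves --offset '[[0,0,0],[0,0,0],[0,0,0],[0,0,0],[0,0,0],[0,0,0],[0,0,0]]' --rotation '[[0,0,0],[0,0,0],[0,0,0],[0,0,0],[0,0,0],[0,0,0],[0,0,0]]' --claw '[0,0.2,0.4,0.6,0.8,0.8,0.8]'

```text
time: 20.45
position: [467.1, 140.9, 29.0]
orientation: [[1.0, -0.001, 0.0], [-0.001, -1.0, 0.0], [0.0, -0.0, -1.0]]
force: [-0.2, 0.7, 0.1]
gripper_width: 0.463
```

apply_moves --offset '[[0,0,-0.1],[0,0,-0.3],[0.1,0,-0.5],[0.3,0,-0.6],[0.55,0,-0.6],[0.8,-0.05,-0.6],[0.95,-0.08,-0.6],[0.95,-0.08,-0.6]]' --rotation '[[0,0,0],[0,0,0],[0,0,0],[0,0,0],[0,0,0],[0,0,0],[0,0,0],[0,0,0]]' --claw '[0.8,0.8,0.8,0.8,0.8,0.8,0.8,0.8]'

```text
time: 21.45
position: [562.7, 148.8, 89.3]
orientation: [[1.0, -0.002, 0.001], [-0.002, -1.0, 0.0], [0.001, -0.0, -1.0]]
force: [-0.1, -0.6, -0.7]
gripper_width: 0.466
```

Run:
```python
from h import *
go((657.8,152,45))
```

```text
t 21.45 p [562.7 148.8  89.3] F [-0.1 -0.6 -0.7] w 43.77
rot [-0.    -0.    -0.001]
(657.8, 152, 45) [ 0.95  -0.034  0.444]
```

apply_moves --offset '[[0.15,-0.01,0],[0.4,-0.02,0],[0.65,-0.03,0],[0.85,-0.04,0.1],[0.95,-0.04,0.25],[0.95,-0.04,0.4],[0.95,-0.04,0.42],[0.95,-0.04,0.42]]' --rotation '[[0,0,0],[0,0,0],[0,0,0],[0,0,0],[0,0,0],[0,0,0],[0,0,0],[0,0,0]]' --claw '[0.8,0.8,0.8,0.8,0.8,0.8,0.8,0.8]'

```text
time: 22.45
position: [656.2, 152.7, 46.8]
orientation: [[1.0, -0.001, -0.001], [-0.001, -1.0, -0.0], [-0.001, 0.0, -1.0]]
force: [0.1, 0.4, -0.9]
gripper_width: 0.462
```

Run:
```python
from h import *
go((657.8,152.5,33))
```

```text
t 22.45 p [656.2 152.7  46.8] F [ 0.1  0.4 -0.9] w 43.46
rot [ 0.  0. -0.]
(657.8, 152.5, 33) [0.016 0.002 0.138]
```

apply_moves --offset '[[0.01,0,0.04],[0.01,0,0.08],[0.01,0,0.105],[0.01,0,0.12],[0.01,0,0.128],[0.01,0,0.134],[0.01,0,0.138],[0.01,0,0.138]]' --rotation '[[0,0,0],[0,0,0],[0,0,0],[0,0,0],[0,0,0],[0,0,0],[0,0,0],[0,0,0]]' --claw '[0.8,0.8,0.8,0.8,0.8,0.8,0.8,0.8]'

```text
time: 23.45
position: [658.1, 152.6, 33.2]
orientation: [[1.0, -0.001, 0.0], [-0.001, -1.0, 0.0], [0.0, -0.0, -1.0]]
force: [-0.5, -0.6, -1.2]
gripper_width: 0.467
```

Run:
```python
from h import *
go((657.8,152.5,33))
```

```text
t 23.45 p [658.1 152.6  33.2] F [-0.5 -0.6 -1.2] w 43.89
rot [-0. -0. -0.]
(657.8, 152.5, 33) [-0.003  0.001  0.002]
```

The reading shows no contact yet, so I'll ease down another millimetre.

apply_moves --offset '[[0,0,0.005],[0,0,0.01],[0,0,0.01]]' --rotation '[[0,0,0],[0,0,0],[0,0,0]]' --claw '[0.8,0.8,0.8]'

```text
time: 23.82
position: [658.1, 152.6, 33.1]
orientation: [[1.0, -0.001, 0.0], [-0.001, -1.0, -0.0], [0.0, 0.0, -1.0]]
force: [-1.6, -0.5, 5.8]
gripper_width: 0.466
```

Contact at about 6 N. Releasing.

apply_moves --offset '[[0,0,0],[0,0,0],[0,0,0],[0,0,0],[0,0,0],[0,0,0],[0,0,0]]' --rotation '[[0,0,0],[0,0,0],[0,0,0],[0,0,0],[0,0,0],[0,0,0],[0,0,0]]' --claw '[0.05,0,-0.2,-0.5,-0.8,-1,-1]'

```text
time: 24.7
position: [658.0, 152.6, 32.2]
orientation: [[1.0, -0.001, 0.0], [-0.001, -1.0, -0.0], [0.0, 0.0, -1.0]]
force: [-0.1, 0.6, -0.1]
gripper_width: 0.979
```

apply_moves --offset '[[0,0,0],[0,0,-0.1],[0,0,-0.4],[0,0,-0.8],[0,0,-1.0],[0,0,-1.0]]' --rotation '[[0,0,0],[0,0,0],[0,0,0],[0,0,0],[0,0,0],[0,0,0]]' --claw '[-1,-1,-1,-1,-1,-1]'

```text
time: 25.45
position: [659.1, 152.9, 134.0]
orientation: [[1.0, -0.001, 0.003], [-0.001, -1.0, 0.001], [0.003, -0.001, -1.0]]
force: [0.7, -0.6, -0.9]
gripper_width: 1.002
```

Run:
```python
from h import *
c=camera("wrist")
s=camera("scene");cv2.imwrite("pics/s7.png",s["color"][:,:,::-1])
for k in (c,s): print(cap(k,*proj(k,(658,152,64)),64,22))
go((478.8,344.4,130))
```

```text
(array([657.05967853, 147.30306317]), np.float64(-19.729270935058594))
(array([659.37721685, 150.6991077 ]), np.float64(-36.22502136230469))
t 25.55 p [657.3 152.3 131.2] F [ 0.3 -0.6 -0.1] w 93.91
rot [ 0.  0. -0.]
(478.8, 344.4, 130) [-1.787 -1.919  0.014]
```

View pics/s7.png

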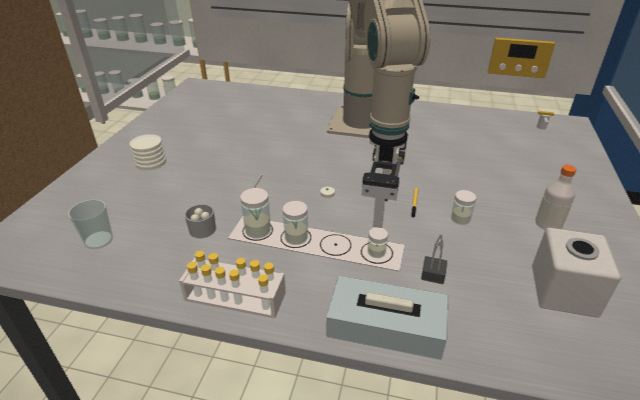

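The small jar stands on mark 1, at about (377,242). Now the medium jar.

apply_moves --offset '[[-0.25,-0.1,0],[-0.55,-0.4,0],[-0.9,-0.8,0],[-0.95,-0.95,0],[-0.95,-0.95,0]]' --rotation '[[0,0,0],[0,0,0],[0,0,0],[0,0,0],[0,0,0]]' --claw '[-1,-1,-1,-1,-1]'

```text
time: 26.18
position: [562.4, 248.6, 131.1]
orientation: [[1.0, 0.001, -0.001], [0.001, -1.0, -0.001], [-0.001, 0.001, -1.0]]
force: [0.2, -0.0, -0.7]
gripper_width: 0.997
```

apply_moves --offset '[[-0.25,-0.25,0],[-0.6,-0.7,0],[-0.83,-0.95,0],[-0.84,-0.97,0],[-0.84,-0.97,0]]' --rotation '[[0,0,0],[0,0,0],[0,0,0],[0,0,0],[0,0,0]]' --claw '[-1,-1,-1,-1,-1]'

```text
time: 26.8
position: [481.3, 342.5, 131.7]
orientation: [[1.0, -0.004, 0.001], [-0.004, -1.0, -0.002], [0.001, 0.002, -1.0]]
force: [0.7, -0.5, 0.3]
gripper_width: 0.999
```

Run:
```python
from h import *
c=camera("wrist");cv2.imwrite("pics/w8.png",c["color"][:,:,::-1])
print(cap(c,*proj(c,(478.8,344.4,76)),76,25.5))
go((478.5,344.4,37))
```

```text
(array([477.20043527, 343.3484181 ]), np.float64(-51.171852111816406))
t 26.85 p [481.5 342.2 131.8] F [ 1.   0.  -0.2] w 93.94
rot [ 0.001 -0.    -0.002]
(478.5, 344.4, 37) [-0.031 -0.024  0.948]
```

View pics/w8.png

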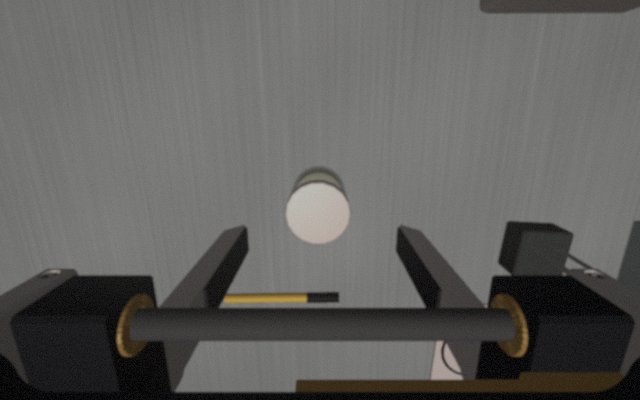

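The medium cap, at (318,211), is centred. Descending.

apply_moves --offset '[[-0.03,-0.01,0.2],[-0.03,-0.01,0.45],[-0.03,-0.01,0.7],[-0.03,-0.01,0.87],[-0.03,-0.01,0.93],[-0.03,-0.01,0.93]]' --rotation '[[0,0,0],[0,0,0],[0,0,0],[0,0,0],[0,0,0],[0,0,0]]' --claw '[-1,-1,-1,-1,-1,-1]'

```text
time: 27.6
position: [476.8, 345.5, 39.2]
orientation: [[1.0, -0.002, 0.0], [-0.002, -1.0, -0.0], [0.0, 0.0, -1.0]]
force: [-0.3, -0.4, 0.5]
gripper_width: 1.001
```

apply_moves --offset '[[0,0,0],[0,0,0],[0,0,0],[0,0,0],[0,0,0],[0,0,0],[0,0,0]]' --rotation '[[0,0,0],[0,0,0],[0,0,0],[0,0,0],[0,0,0],[0,0,0],[0,0,0]]' --claw '[0,0.2,0.4,0.6,0.7,0.7,0.7]'

```text
time: 28.48
position: [476.7, 346.0, 39.4]
orientation: [[1.0, -0.001, 0.001], [-0.001, -1.0, 0.0], [0.001, -0.0, -1.0]]
force: [1.7, -1.0, 0.6]
gripper_width: 0.538
```

apply_moves --offset '[[0,0,-0.1],[0,0,-0.3],[0,0,-0.6],[0,0.15,-0.9],[0.05,0.4,-1.0],[0.2,0.65,-1.0],[0.35,0.9,-1.0],[0.4,1.0,-1.0]]' --rotation '[[0,0,0],[0,0,0],[0,0,0],[0,0,0],[0,0,0],[0,0,0],[0,0,0],[0,0,0]]' --claw '[0.7,0.7,0.7,0.7,0.7,0.7,0.7,0.7]'

```text
time: 29.48
position: [516.7, 243.7, 139.4]
orientation: [[1.0, -0.004, -0.0], [-0.004, -1.0, -0.001], [-0.0, 0.001, -1.0]]
force: [0.1, 1.1, -2.0]
gripper_width: 0.54
```

Run:
```python
from h import *
go((654.5,52,140))
```

```text
t 29.48 p [516.7 243.7 139.4] F [ 0.1  1.1 -2. ] w 50.75
rot [ 0.     0.    -0.001]
(654.5, 52, 140) [ 1.386  1.911 -0.004]
```

apply_moves --offset '[[0.15,0.2,0],[0.35,0.5,0],[0.55,0.8,0],[0.68,0.95,0],[0.68,0.95,0]]' --rotation '[[0,0,0],[0,0,0],[0,0,0],[0,0,0],[0,0,0]]' --claw '[0.7,0.7,0.7,0.7,0.7]'

```text
time: 30.1
position: [584.4, 150.3, 139.1]
orientation: [[1.0, -0.003, -0.0], [-0.003, -1.0, 0.0], [-0.0, -0.0, -1.0]]
force: [0.0, 1.0, -1.8]
gripper_width: 0.539
```

apply_moves --offset '[[0.15,0.2,0],[0.35,0.5,0],[0.55,0.8,0],[0.69,0.94,0.1],[0.7,0.94,0.3],[0.7,0.94,0.55],[0.7,0.94,0.75],[0.7,0.94,0.8]]' --rotation '[[0,0,0],[0,0,0],[0,0,0],[0,0,0],[0,0,0],[0,0,0],[0,0,0],[0,0,0]]' --claw '[0.7,0.7,0.7,0.7,0.7,0.7,0.7,0.7]'

```text
time: 31.1
position: [651.8, 58.2, 56.8]
orientation: [[1.0, 0.001, -0.004], [0.001, -1.0, 0.0], [-0.004, -0.0, -1.0]]
force: [-0.4, 0.1, -1.3]
gripper_width: 0.543
```

apply_moves --offset '[[0,0,0],[0,0,0]]' --rotation '[[0,0,0],[0,0,0]]' --claw '[0.7,0.7]'

```text
time: 31.35
position: [654.6, 56.9, 60.1]
orientation: [[1.0, -0.001, 0.002], [-0.001, -1.0, 0.0], [0.002, -0.0, -1.0]]
force: [0.4, -0.2, -2.3]
gripper_width: 0.541
```

Run:
```python
from h import *
go((654.5,53.3,43.3))
```

```text
t 31.35 p [654.6  56.9  60.1] F [ 0.4 -0.2 -2.3] w 50.90
rot [-0.    -0.001 -0.   ]
(654.5, 53.3, 43.3) [-0.001  0.036  0.168]
```

apply_moves --offset '[[0,0.02,0.04],[0,0.035,0.08],[0,0.035,0.11],[0,0.035,0.13],[0,0.035,0.145],[0,0.035,0.155],[0,0.035,0.16],[0,0.035,0.16]]' --rotation '[[0,0,0],[0,0,0],[0,0,0],[0,0,0],[0,0,0],[0,0,0],[0,0,0],[0,0,0]]' --claw '[0.7,0.7,0.7,0.7,0.7,0.7,0.7,0.7]'

```text
time: 32.35
position: [653.9, 53.2, 43.4]
orientation: [[1.0, -0.001, 0.0], [-0.001, -1.0, 0.0], [0.0, -0.0, -1.0]]
force: [-0.8, -0.0, 0.4]
gripper_width: 0.536
```

apply_moves --offset '[[0,0,0.003],[0,0,0.005]]' --rotation '[[0,0,0],[0,0,0]]' --claw '[0.7,0.7]'

```text
time: 32.6
position: [653.9, 53.2, 43.4]
orientation: [[1.0, -0.001, 0.0], [-0.001, -1.0, 0.0], [0.0, -0.0, -1.0]]
force: [-1.7, -0.8, 6.9]
gripper_width: 0.54
```

Contact again. Release, then retreat up and back so the top camera can see.

apply_moves --offset '[[0,0,0],[0,0,0],[0,0,0],[0,0,0],[0,0,0],[0,0,0],[0,0,0]]' --rotation '[[0,0,0],[0,0,0],[0,0,0],[0,0,0],[0,0,0],[0,0,0],[0,0,0]]' --claw '[-0.1,-0.15,-0.3,-0.6,-0.9,-1,-1]'

```text
time: 33.48
position: [654.0, 53.1, 42.7]
orientation: [[1.0, -0.001, 0.0], [-0.001, -1.0, 0.0], [0.0, -0.0, -1.0]]
force: [-0.1, 0.3, -1.4]
gripper_width: 0.996
```

apply_moves --offset '[[0,0,0],[0,0,-0.1],[0,0,-0.4],[0,0,-0.8],[0,0,-1.0],[0,0,-1.0]]' --rotation '[[0,0,0],[0,0,0],[0,0,0],[0,0,0],[0,0,0],[0,0,0]]' --claw '[-1,-1,-1,-1,-1,-1]'

```text
time: 34.22
position: [655.4, 53.4, 145.1]
orientation: [[1.0, -0.001, 0.005], [-0.001, -1.0, 0.001], [0.005, -0.001, -1.0]]
force: [0.5, -0.0, -0.1]
gripper_width: 0.998
```

apply_moves --offset '[[-0.2,-0.2,-0.3],[-0.6,-0.6,-0.5],[-1,-1,-0.5],[-1,-1,-0.5]]' --rotation '[[0,0,0],[0,0,0],[0,0,0],[0,0,0]]' --claw '[-1,-1,-1,-1]'

```text
time: 34.72
position: [550.1, 157.6, 192.4]
orientation: [[1.0, 0.007, -0.003], [0.007, -1.0, 0.002], [-0.003, -0.002, -1.0]]
force: [0.6, -0.6, 0.2]
gripper_width: 1.002
```

apply_moves --offset '[[-0.1,-0.4,0],[-0.4,-0.9,0],[-0.6,-1,0],[-0.6,-1,0]]' --rotation '[[0,0,0],[0,0,0],[0,0,0],[0,0,0]]' --claw '[-1,-1,-1,-1]'

```text
time: 35.22
position: [493.2, 253.0, 192.0]
orientation: [[1.0, 0.001, -0.001], [0.001, -1.0, -0.001], [-0.001, 0.001, -1.0]]
force: [-0.2, -0.7, 0.2]
gripper_width: 1.0
```

apply_moves --offset '[[0,-0.4,0],[0,-0.9,0],[0,-1,0],[0,-1,0]]' --rotation '[[0,0,0],[0,0,0],[0,0,0],[0,0,0]]' --claw '[-1,-1,-1,-1]'

```text
time: 35.72
position: [495.7, 351.5, 192.0]
orientation: [[1.0, -0.003, 0.0], [-0.003, -1.0, -0.002], [0.0, 0.002, -1.0]]
force: [0.1, -0.7, -0.5]
gripper_width: 1.0
```

Run:
```python
from h import *
t=camera("top");cv2.imwrite("pics/t9.png",t["color"][:,:,::-1])
s=camera("scene");cv2.imwrite("pics/s9.png",s["color"][:,:,::-1])
for m,z,r in (((657.8,152),64,22),((654.5,52),80,25.5),((651.4,-48.2),96,29),((648.4,-147.8),112,32.5)):
  for k in (t,s): x,f=cap(k,*proj(k,(*m,z)),z,r);print((x-m).round(1),round(f,1))
go()
```

```text
[1.9 0.4] -20.9
[ 1.3 -1.3] -33.0
[ 0.3 -0.1] -20.9
[ 0.6 -1.1] -33.8
[1.2 2.1] -23.5
[2.1 1.1] -33.3
[0.5 1.5] -25.7
[2.1 0.8] -32.3
t 35.83 p [495.6 350.3 192.3] F [-0.2 -0.4 -0.8] w 94.02
rot [ 0.001 -0.    -0.001]
```

View pics/t9.png

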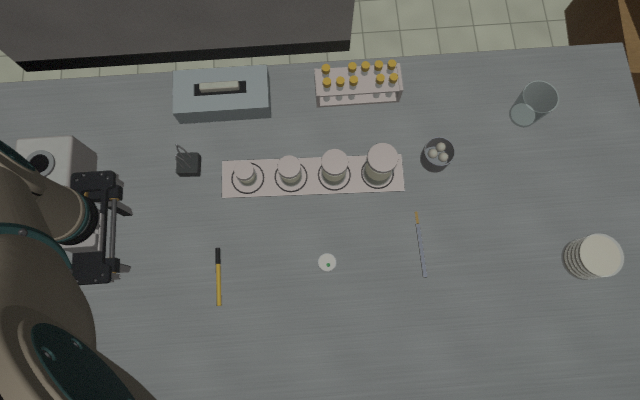

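View pics/s9.png

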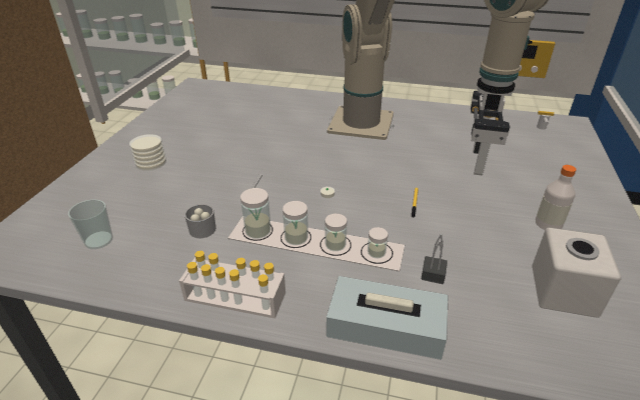

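All four jars stand upright within about 2.5 mm of their marks. In the top view their caps run from (245,172) to (382,157), rising away from the forceps. The dish is still at (327,262) and the arm is clear, so I'm handing in.

```bash
python3 -c "
from rig import *
print(job_done())"
```

```text
the job is handed in; nothing more can be done
None
```

All four jars are standing on the strip in order of height, and I handed the job in at about 36 s. From the forceps stand outwards, the small jar is on mark 1, the medium on mark 2, the large on mark 3 and the tallest on mark 4.

- **Position:** In the last check, the top and scene cameras put every jar within about 2.5 mm of its mark centre, against the 12 mm limit.
- **Upright and released:** All four looked upright in both views, and the gripper was open and well away from everything. I judged this by eye and did not measure the tilt angles.
- **Setting down:** The peak force I read while setting a jar down was about 7 N, and I saw no slips or drops.
- **Dish:** It shows at the same pixel position in the top view as at the start.

**Disagreement:** After I placed the small jar, a partly hidden wrist-camera fit put it about 5 mm off in y. The clearer top and scene views did not confirm that. The two cameras otherwise differed by up to about 2 mm, which is the stated calibration accuracy.

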